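Return the round-nosed setting block to its carton bay

ROBOT

A 6-joint arm with a two-finger parallel gripper is mounted at the origin on the work surface. World frame = base frame: x ahead of the robot, y to its left, z up, the work surface at z = 0. Lengths are in mm, angles in rad, forces in N, time in s.
With the tool pointing down it reaches from about 275 to 825 mm from the base axis. Payload 4.9 kg.
Tool frame: the origin (TCP) lies at the very end of the fingers, on their centre line; the grasp point (between the pads) lies 19 mm behind it; z points along the fingers, y is the direction in which the jaws open and shut (so a half turn about z gives the same grasp; the last joint's range is limited). The gripper opens to 85 mm and grips with 20 to 120 N. Pads are 22 mm wide; open, the fingers measure 114 mm over their backs; the gripper's body (76 mm by 85 mm) begins 54 mm behind the grasp point. The pads swing forward as they close: fully open they stand 13 mm farther back than shut.
Start: joints at [1.052, 0.326, -0.193, 1.052, 0, 1.437], TCP at [206.452, 509.8, 231.281] pointing down, gripper open.
Joint ranges: [-2.65, 2.65], [-0.97, 1.79], [-1.3, 1.35], [-1.93, 2.1], [-1.47, 1.37], [-3.14, 3.14]. Speed limits (rad/s): [2.57, 2.57, 3.14, 3.14, 3.14, 3.14].

INTERFACE

Orientations are given as [roll, pitch, yaw] about the fixed x, y, z axes, in that order (R = Rz(yaw) Ry(pitch) Rx(roll)).
In Python, from bench import bot, solve_ik, imaging gives the robot as it stands. Calls block until the motion is done:
- bot.move_ptp(position, orientation): joint-space move of the TCP to a pose.
- bot.movel(position, rot=None, max_speed=150, threshold=None): straight line of the TCP; rot=None keeps the orientation; max_speed is the mean speed in mm/s. With threshold (N) it stops when the force on the tool has changed by that much, and returns True; else False.
- bot.move_j(angles): joint-space move.
- bot.grip(opening, effort=None): opening from 0.0 (shut) to 1.0 (fully open); effort is the grip in N (None keeps the last); returns when the fingers have stopped.
- bot.dwell(seconds).
- solve_ik(position, orientation): joint angles nearest the present ones, or None.
- bot.get_state(): the state.
- imaging.capture(name): name is "scene" or "top" or "wrist"; returns the picture (420x560x3 uint8, blue, green, red); there is no depth.
- imaging.camera_model(name): a dict with "K" (3x3 intrinsics, pixels), "position" and "rotation" of the camera in the world. Camera axes: x right, y up, looking along -z (the intrinsics and any distortion apply to the point x, -y, -z); pixel columns grow to the right and rows downward; lengths in mm; the calibration is good to about 2 mm. The wrist camera is an equidistant fisheye: a pixel r from the principal point sees the ray r / f radians off the axis. A picture is of the moment at which its call begins: read the wrist's pose just before it. camera_model takes no time and is no camera call; for the wrist camera it gives the pose at the moment of the call.
A pose or a line that the arm cannot do raises bot.IKError and nothing moves.
- bot.sign_off(): hands the job in, once; it reports no verdict.
The state is a dict: "t": time; "qpos": joint angles; "joint_velocities": joint speeds; "effort": joint torques, N m; "tcp_pos": TCP position; "orientation": TCP orientation; "contact_force": force on the tool from outside, world axes, zero at the start; "wrist_torque": the same for the moment, N m; "opening": opening from 0.0 (shut) to 1.0 (fully open).
Only numpy, scipy, OpenCV 4.12 (cv2) and the standard library are available. Lean on these libraries where they do the work, as an engineer would, in place of code of your own. Each camera call takes 0.05 s, during which the arm holds its last target.

TASK

Put the round-nosed marble setting block back in the stock carton: swing open the front flap of the bay whose card shows its outline, then slide the block along the table, nose first, into that bay until it is fully home against the back. Leave the other bay's flap, the pointed block and the two tubs as they are.

Things in the scene. Friction and masses are not known exactly. Their poses are not given: they have to be found in the camera images.
- block_round: Round-nosed marble block lying flat: 110 mm long, 84 wide, top 33 mm up, about 0.65 kg. Flat tail face, half-round nose of radius 42 mm centred 13 mm ahead of the origin. Origin: on the table under the middle of its length and width; x to the nose, z up. Marble begins 3 mm up; below is a felt pad 60 x 50 mm on which it slides. Too wide to grip: push it.
- nose_round (a point): Tip of the round block's nose, 55 mm ahead of its origin, 18 mm up.
- tail_round (a point): Middle of the round block's flat tail face, 55 mm behind its origin, 18 mm up.
- block_point: Pointed marble block, of the same sizes, felt and axes but with a 90-degree pointed nose instead of a round one. To be left alone.
- carton: Fixed cardboard stock carton, open on top, 211 mm wide (y), walls 55 mm high, 5 mm thick. Origin: at table level; x points into the bays, z up. Mouth at x = -60 mm, inner back of the bays at x = +52 mm. Two bays, each 98 mm wide, centred on y = +51.5 mm (left) and -51.5 mm (right), divider at y = 0; the table is their floor. A ledge 50 mm high behind them (x 52 to 115 mm) carries the cards.
- card_round: White card 56 x 90 mm on the ledge right behind one of the bays (which one varies), with a black silhouette of the round-nosed block: this is that block's bay. Origin: middle of its underside, at carton x = +83.5 mm, at the same carton y as the middle of its bay, 50 mm up; axes parallel to the carton's.
- card_point: The same sort of card with the silhouette of the pointed block, behind the other bay.
- flap_left (a joint): Front flap of the left bay (carton y > 0), rad: 0 = shut across the mouth; grows as it swings out, away from the bays, about an upright hinge at the carton's left front corner; 1.57 = straight out, stop at 2.3. Cardboard 98 mm long, 4 mm thick, 4 to 56 mm above the table. Stays where it is left; can be pushed out from inside the open-topped bay.
- flap_right (a joint): Front flap of the right bay (carton y < 0), the mirror image of the left one.
- flap_left_hinge (a point): On the left flap's hinge line, 30 mm up: carton x = -63 mm, y = +103.5 mm.
- flap_right_hinge (a point): On the right flap's hinge line, 30 mm up: carton x = -63 mm, y = -103.5 mm.
- flap_left_edge (a point): Free edge of the left flap, 100 mm from its hinge, 30 mm up.
- flap_right_edge (a point): Free edge of the right flap, 100 mm from its hinge, 30 mm up.
- tub_a: Clear round tub with dark stones, 80 mm across at the rim, 68 mm at the foot, 60 mm high. Origin: centre of its foot. An obstacle.
- tub_b: Clear round tub with white stones, same size. An obstacle.

How it is judged (in metres and radians):
On the way:
1. the flap of the round block's bay has been swung open by at least 1.3 rad (((y of card_round in the frame of carton above 0 m and value of joint flap_left above 1.3 rad) or (y of card_round in the frame of carton below 0 m and value of joint flap_right above 1.3 rad))), for 0.1 s.
At the end, for the whole second after the job is handed in: The round-nosed block lies flat and at rest on the table inside the bay of its own card, nose first, its nose within 10 mm of the bay's back wall (tail flush with the carton's front within about 8 mm), within 16 mm of the bay's middle line and 0.2 rad of straight (x of nose_round in the frame of card_round between -0.0415 and -0.025 m and y of block_round in the frame of card_round between -0.016 and 0.016 m and angle between the x axis of block_round and the x axis of carton, either way round below 0.2 rad and angle between block_round's own z axis and vertical below 0.1 rad and height (world z) of block_round below 0.01 m and linear speed of block_round below 0.02 m/s); the robot touches nothing.
It fails at once if the pointed block or a tub is moved by more than 25 mm or tipped (distance of any of block_point, tub_a, tub_b from where it was at the start of the episode above 0.025 m or angle between any of block_point, tub_a, tub_b's own z axis and vertical above 0.4 rad).
It fails at once if the other bay's flap is swung by more than about 0.4 rad ((y of card_round in the frame of carton above 0 m and distance of flap_right_edge from where it was at the start of the episode above 0.04 m) or (y of card_round in the frame of carton below 0 m and distance of flap_left_edge from where it was at the start of the episode above 0.04 m)).
It fails at once if the round block is lifted or tipped instead of slid (height (world z) of block_round above 0.02 m or angle between block_round's own z axis and vertical above 0.35 rad).
It also fails if it takes over 72 s, if anything falls off the work surface, if the arm or the gripper's body presses on something with over 40 N, if the wrist force passes 120 N, or if a joint passes its speed limit or range.

## Working session

There is one attempt and no reset: what is moved stays moved. The work goes in short steps, each a Python script; the robot and the scene stay as the last script left them, time stands still between calls to the robot, and variables do not carry over. Pictures are saved under pics/ and viewed, and the job is handed in when it is done.

```bash
ls; mkdir -p pics; python3 - <<'E'
from bench import bot, solve_ik, imaging
import cv2
for n in ["scene","top","wrist"]:
    m=imaging.camera_model(n); print(n,m)
    cv2.imwrite(f"pics/{n}0.png",imaging.capture(n))
s=bot.get_state(); print(s)
E
```

```text
pics
scene {'K': array([[534.77744958,   0.        , 275.93807177],
       [  0.        , 534.77744958, 213.19837498],
       [  0.        ,   0.        ,   1.        ]]), 'position': array([1066.90398691, 1054.8070652 ,  798.85826627]), 'rotation': array([0.97853216, 0.00771877, 2.64787913])}
top {'K': array([[465.19145859,   0.        , 279.7295698 ],
       [  0.        , 465.19145859, 203.57927813],
       [  0.        ,   0.        ,   1.        ]]), 'position': array([ 493.19208831,   77.66904761, 1021.37469647]), 'rotation': array([ 0.04200045,  0.00367574, -1.54167586])}
wrist {'K': array([[325.1922621 ,   0.        , 278.41094335],
       [  0.        , 325.1922621 , 211.72451601],
       [  0.        ,   0.        ,   1.        ]]), 'position': array([129.62325804, 542.15165277, 372.37778833]), 'rotation': array([-0.3301007 ,  0.00157857,  1.18557571])}
{'t': 0.15, 'qpos': array([ 1.05183119e+00,  3.26782259e-01, -1.93335170e-01,  1.05200096e+00,
       -4.38706758e-06,  1.43658919e+00]), 'joint_velocities': array([-0.00013807, -0.00228722,  0.00474306, -0.00077622,  0.00046196,
        0.00019826]), 'effort': array([ 4.34423755e-04, -4.43704534e+01,  2.62664706e+01,  1.04962819e-02,
       -1.06866537e-04,  1.05672595e-05]), 'tcp_pos': array([206.21188016, 509.41230211, 230.68423639]), 'orientation': array([-3.14028189e+00, -1.72550901e-04,  2.75683454e+00]), 'contact_force': array([ 0.70274847, -0.06563797,  0.17715693]), 'wrist_torque': array([0.01855868, 0.02852199, 0.01207659]), 'opening': 0.9962555514431907}
```

View pics/top0.png

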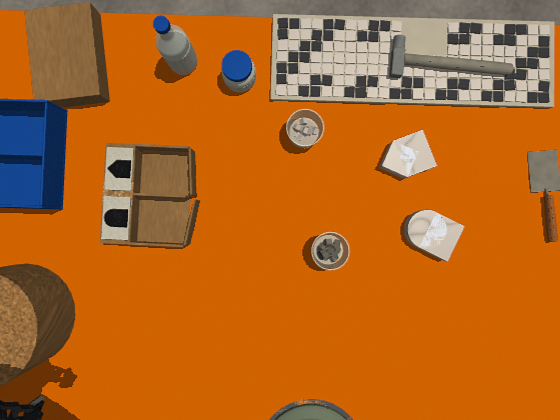

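View pics/scene0.png

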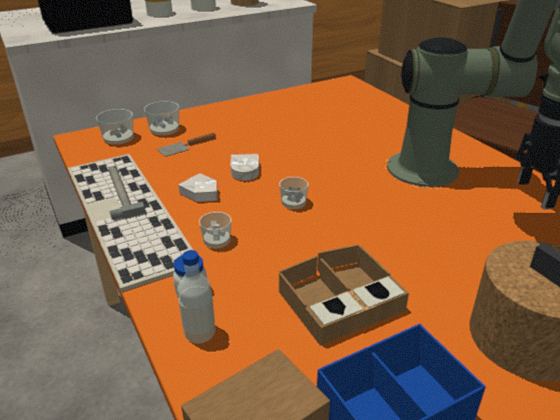

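View pics/wrist0.png

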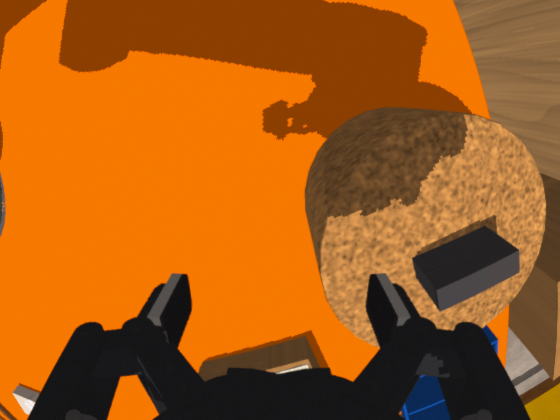

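The round card (116,218 in top) is behind the lower, i.e. left, bay. The round block is at (434,235) with its nose to the left, and the dark tub at (330,250) stands in the way. I'll zoom in to measure.

```bash
cat > h.py <<'E'
import numpy as np, cv2
from scipy.spatial.transform import Rotation as R
from bench import bot, solve_ik, imaging
def cam(name):
    m=imaging.camera_model(name); return m["K"],m["position"],R.from_euler('xyz',m["rotation"]).as_matrix()
def proj(name,P,c=None):
    K,p,r=c or cam(name)
    q=(np.atleast_2d(P)-p)@r; q=q*[1,-1,-1]
    if name=="wrist":
        rr=np.hypot(q[:,0],q[:,1]); th=np.arctan2(rr,q[:,2]); s=np.where(rr>1e-9,th/np.maximum(rr,1e-9),0)
        u=np.c_[q[:,0]*s,q[:,1]*s]
    else: u=q[:,:2]/q[:,2:]
    return u*[K[0,0],K[1,1]]+[K[0,2],K[1,2]]
def ray(name,uv,z,c=None):
    K,p,r=c or cam(name)
    u=(np.atleast_2d(uv)-[K[0,2],K[1,2]])/[K[0,0],K[1,1]]
    if name=="wrist":
        th=np.hypot(*u.T); d=np.c_[u*(np.sin(th)/th)[:,None],np.cos(th)]
    else: d=np.c_[u,np.ones(len(u))]
    d=(d*[1,-1,-1])@r.T
    return p+d*((z-p[2])/d[:,2])[:,None]
def tf(pose,P):
    c,s=np.cos(pose[2]),np.sin(pose[2]); P=np.atleast_2d(P).astype(float)
    return np.c_[pose[0]+c*P[:,0]-s*P[:,1],pose[1]+s*P[:,0]+c*P[:,1],P[:,2]]
def crop(im,x0,y0,x1,y1,k,fn):
    cv2.imwrite(fn,cv2.resize(im[y0:y1,x0:x1],None,fx=k,fy=k,interpolation=cv2.INTER_CUBIC))
def block_pts():
    a=np.linspace(-np.pi/2,np.pi/2,25)
    o=np.r_[[[-55,-42]],np.c_[13+42*np.cos(a),42*np.sin(a)],[[-55,42]]]
    return np.c_[o,np.full(len(o),33.)]
def carton_pts():
    return {"out":[[-60,-105.5,55],[115,-105.5,55],[115,105.5,55],[-60,105.5,55]],"z":[[-60,-105.5,0],[115,-105.5,0],[115,105.5,0],[-60,105.5,0]]}
def tub_pts(p):
    a=np.linspace(0,2*np.pi,40); return np.c_[p[0]+40*np.cos(a),p[1]+40*np.sin(a),np.full(40,60.)]
def draw(im,name,P,col,x0,y0,k,closed=True):
    q=(proj(name,P)+0.5-[x0,y0])*k
    cv2.polylines(im,[q.round().astype(int)],closed,col,1)
E
python3 - <<'E'
from h import *
t=cv2.imread("pics/top0.png"); s=cv2.imread("pics/scene0.png")
crop(t,95,135,215,255,5,"pics/t_c.png")
crop(t,280,100,480,270,4,"pics/t_b.png")
crop(s,270,235,420,350,5,"pics/s_c.png")
crop(s,170,140,320,260,5,"pics/s_b.png")
E
```

```text
(no output)
```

View pics/t_c.png

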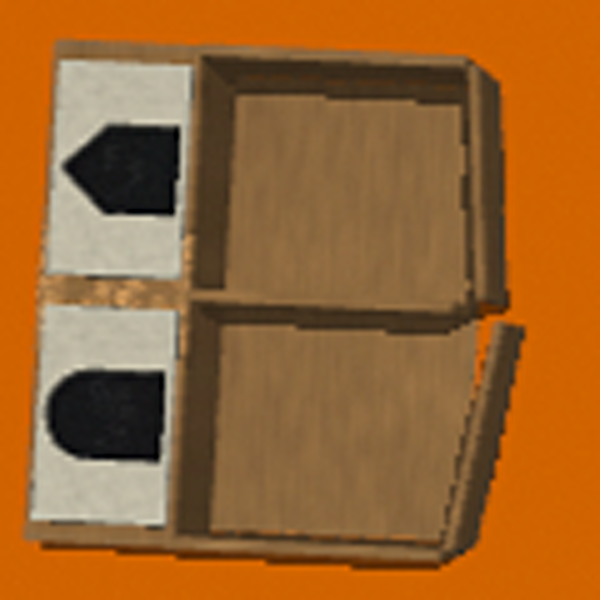

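View pics/t_b.png

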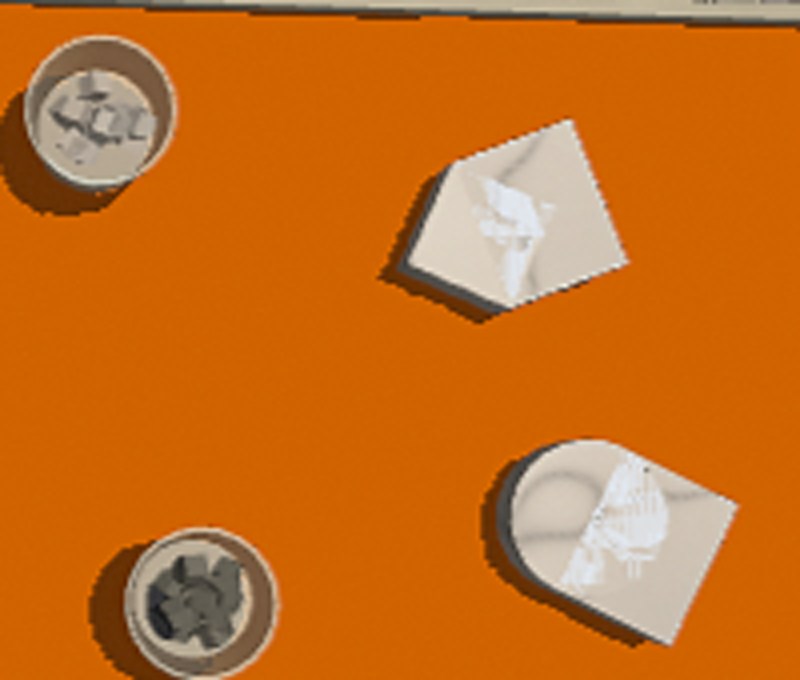

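View pics/s_c.png

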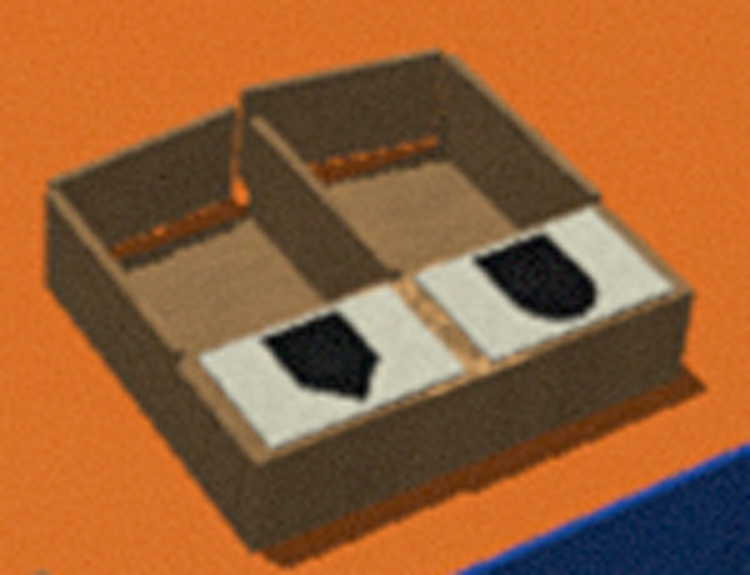

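View pics/s_b.png

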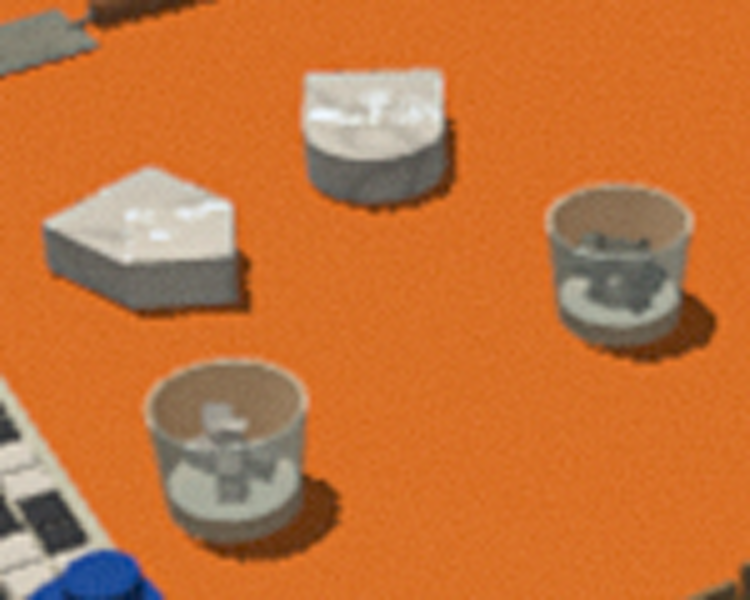

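```bash
cat > fit.py <<'E'
from h import *
from scipy.optimize import least_squares
T=lambda c,k,o:(np.array(c)+.5)/k-.5+np.array(o)
ct,cs=cam("top"),cam("scene")
mod=np.array([[111.5,-96.5],[55.5,-96.5],[55.5,-6.5],[111.5,-6.5],[111.5,6.5],[55.5,6.5],[55.5,96.5],[111.5,96.5]])
t=T([(60,60),(195,67),(180,277),(45,275),(48,308),(180,316),(165,528),(30,520)],5,(95,135))
s=T([(268,447),(197,355),(390,283),(463,372),(490,360),(414,270),(597,208),(672,290)],5,(270,235))
def res(p):
    P=tf(p,np.c_[mod,np.full(8,p[3])]); return np.r_[(proj("top",P,ct)-t).ravel(),(proj("scene",P,cs)-s).ravel()]
g=ray("top",[150,195],50,ct)[0]
f=least_squares(res,[g[0],g[1],1.57,50]); print("carton",f.x,"rms",np.sqrt((f.fun**2).mean())); C=f.x[:3]
# round block
tt=T([(738,505),(670,643)],4,(280,100)); at=T([(507,520),(520,478),(550,450),(600,440),(535,582)],4,(280,100))
st=T([(305,72),(442,70)],5,(170,140)); as_=T([(375,158),(335,148),(418,147)],5,(170,140))
def resb(p):
    P=tf(p,[[-55,-42,p[3]],[-55,42,p[3]]]); c=tf(p,[[13,0,p[3]]])[0]
    r=[(proj("top",P,ct)-tt).ravel(),(proj("scene",P,cs)-st).ravel()]
    for n,a,cc in(("top",at,ct),("scene",as_,cs)):
        d=ray(n,a,p[3],cc)-c; r.append((np.hypot(d[:,0],d[:,1])-42)/2.2)
    return np.concatenate(r)
g=ray("top",[434,236],33,ct)[0]
f=least_squares(resb,[g[0],g[1],1.2,33]); print("block",f.x,"rms",np.sqrt((f.fun**2).mean())); B=f.x[:3]
for n,ctr,cst in(("dark",(201.5,604),(619,222)),("white",(100,112),(228,405))):
    a=T([ctr],4,(280,100)); b=T([cst],5,(170,140))
    f=least_squares(lambda p:np.r_[(proj("top",p,ct)-a).ravel(),(proj("scene",p,cs)-b).ravel()],np.r_[ray("top",a,60,ct)[0]])
    print(n,f.x)
# pointed block
pt=T([(572,120),(628,262),(407,264),(455,162),(512,308)],4,(280,100))
print("pointed top pts",ray("top",pt,33,ct).round(0))
# flap left edge
e=T([(515,325)],5,(95,135)); E=ray("top",e,56,ct)[0]; h=tf(C,[[-63,103.5,56]])[0]; print("flap edge",E,"hinge",h,np.linalg.norm(E-h))
E
python3 fit.py; python3 -c "from h import *;print(bot.get_state()['t'])"
```

```text
carton [543.80095818 340.29980144   1.54412026  48.53063537] rms 0.4716523745866425
block [ 483.04640881 -241.92646508    1.15140526   31.16163141] rms 0.6250404175847376
dark [439.12280062 -24.41986913  54.38760012]
white [693.87320309  35.13061795  55.22733182]
pointed top pts [[ 702. -218.   33.]
 [ 626. -249.   33.]
 [ 622. -132.   33.]
 [ 677. -156.   33.]
 [ 600. -188.   33.]]
flap edge [536.97363441 253.32875289  56.        ] hinge [438.65738879 280.08286184  56.        ] 101.8914446859757
0.15
```

```bash
cat > plan.py <<'E'
from h import *
from scipy.interpolate import CubicSpline
C=np.array([543.80,340.30,1.5441]); B=np.array([483.05,-241.93,1.1514])
tubs=[(439.1,-24.4),(693.9,35.1)]; pb=np.array([[702,-218],[626,-249],[600,-188],[622,-132],[677,-156]])
def bay(cx): # block pose with origin at carton x on the left bay's middle line
    return np.r_[tf(C,[[cx,51.5,0]])[0,:2],C[2]]
def path(B,xm,ym,cx_end):
    e=bay(-150); f=bay(cx_end)
    ks=[(B[1],B[0])]+([(ym,xm)] if B[1]<ym-40 else [])+[(e[1],e[0])]
    ks=np.array(ks); cs=CubicSpline(ks[:,0],ks[:,1],bc_type=((1,1/np.tan(B[2])),(1,1/np.tan(C[2]))))
    ys=np.linspace(B[1],e[1],int(np.ceil((e[1]-B[1])/30))+1)
    P=np.c_[cs(ys),ys,np.pi/2-np.arctan(cs(ys,1))]
    k=np.abs(cs(ys,2)/(1+cs(ys,1)**2)**1.5).max()
    S=[bay(c) for c in np.linspace(-150,cx_end,3)[1:]]
    return np.vstack([P,S]),1/k
def grip_pose(b,off): 
    return np.r_[b[:2]-off*np.array([np.cos(b[2]),np.sin(b[2])]),b[2]]
E
python3 - <<'E'
from plan import *
P,Rm=path(B,548,-24,-3); print("minR",Rm); 
for p in P:
    foot=tf(p,[[x,y,0] for x in np.linspace(-90,13,12) for y in(-42,42)]+[[13+42*np.cos(a),42*np.sin(a),0] for a in np.linspace(-1.57,1.57,9)])[:,:2]
    d=[np.min(np.hypot(*(foot-t).T))-40 for t in tubs]; 
    dp=min(-cv2.pointPolygonTest(pb.astype(np.float32).reshape(-1,1,2),(float(q[0]),float(q[1])),True) for q in foot)
    g=grip_pose(p,66)
    iks=[None if (j:=solve_ik([g[0],g[1],15],[np.pi,0,g[2]+o])) is None else round(j[5],2) for o in(0,-np.pi)]
    print(p.round(2),np.round(d),round(dp),iks)
for a in (0.2,1,1.5,2):
  c=np.array([-63,103.5])+70*np.array([-np.sin(a),-np.cos(a)])+18*np.array([np.cos(a),-np.sin(a)]); w=tf(C,[[*c,0]])[0]
  print(w,[None if (j:=solve_ik([w[0],w[1],25],[np.pi,0,o])) is None else j.round(2) for o in(1.54,2.757,0)])
E
```

```text
minR 138.49852756243007
[ 483.05 -241.93    1.15] [130. 254.] 77 [np.float64(1.27), np.float64(-1.87)]
[ 496.22 -213.02    1.14] [106. 223.] 58 [np.float64(1.34), np.float64(-1.8)]
[ 509.42 -184.11    1.15] [ 84. 192.] 46 [np.float64(1.39), np.float64(-1.75)]
[ 521.89 -155.2     1.18] [ 66. 162.] 43 [np.float64(1.41), np.float64(-1.73)]
[ 532.85 -126.29    1.24] [ 51. 135.] 42 [np.float64(1.41), np.float64(-1.73)]
[541.53 -97.38   1.32] [ 40. 110.] 37 [np.float64(1.38), np.float64(-1.76)]
[547.13 -68.47   1.44] [33. 89.] 30 [np.float64(1.33), np.float64(-1.82)]
[548.91 -39.56   1.58] [28. 76.] 29 [np.float64(1.24), np.float64(-1.91)]
[546.1  -10.65   1.75] [26. 72.] 44 [np.float64(1.13), np.float64(-2.01)]
[539.01  18.26   1.87] [26. 71.] 78 [np.float64(1.06), np.float64(-2.08)]
[529.06  47.18   1.93] [27. 68.] 112 [np.float64(1.05), np.float64(-2.09)]
[517.73  76.09   1.95] [28. 67.] 144 [np.float64(1.08), np.float64(-2.06)]
[506.51 105.     1.92] [27. 77.] 173 [np.float64(1.16), np.float64(-1.98)]
[496.87 133.91   1.85] [34. 94.] 200 [np.float64(1.28), np.float64(-1.86)]
[490.32 16
[... 372 characters left out ...]
  0.  ,  1.98]), array([ 0.38,  0.6 , -0.35,  0.63,  0.  ,  0.76]), array([ 0.38,  0.6 , -0.35,  0.63,  0.  , -2.76])]
[490.2912729 229.5113125   0.       ] [array([ 0.3 ,  0.54, -0.46,  0.57,  0.  ,  1.9 ]), array([ 0.3 ,  0.54, -0.46,  0.57,  0.  ,  0.69]), array([ 0.3 ,  0.54, -0.46,  0.57,  0.  , -2.84])]
[459.72370994 210.9467902    0.        ] [array([ 0.28,  0.49, -0.56,  0.52,  0.  ,  1.89]), array([ 0.28,  0.49, -0.56,  0.52,  0.  ,  0.67]), array([ 0.28,  0.49, -0.56,  0.52,  0.  , -2.86])]
[423.99784362 209.3097595    0.        ] [array([ 0.3 ,  0.44, -0.64,  0.48,  0.  ,  1.9 ]), array([ 0.3 ,  0.44, -0.64,  0.48,  0.  ,  0.69]), array([ 0.3 ,  0.44, -0.64,  0.48,  0.  , -2.84])]
```

```bash
python3 - <<'E'
from plan import *
def w(cx,cy,z): return [*tf(C,[[cx,cy,0]])[0,:2],z]
o=[np.pi,0,C[2]]
bot.grip(0.0)
bot.move_ptp(w(-30,36,150),o)
print(bot.movel(w(-30,36,25),max_speed=120,threshold=8), bot.get_state()['tcp_pos'],bot.get_state()['contact_force'])
for a in np.r_[0.25:2.05:0.25,2.05]:
    c=np.array([-63,103.5])+70*np.array([-np.sin(a),-np.cos(a)])+18*np.array([np.cos(a),-np.sin(a)])
    bot.movel(w(*c,25),max_speed=80); print(round(a,2),bot.get_state()['contact_force'].round(1))
p=bot.get_state()['tcp_pos']
bot.movel(w(c[0]+20,c[1]-50,25),max_speed=150)
q=bot.get_state()['tcp_pos']; bot.movel([q[0],q[1],160],max_speed=200)
cv2.imwrite("pics/top1.png",imaging.capture("top")); print(bot.get_state()['t'])
E
```

```text
False [507.62667838 311.63040788  25.77327352] [0.23482298 0.38755169 1.06036834]
0.25 [-0.5 -0.6  0.5]
0.5 [ 0.4  0.7 -0.3]
0.75 [ 0.1 -0.7  0.1]
1.0 [ 1.   0.5 -0.4]
1.25 [-0.   0.4 -0.8]
1.5 [-0.3  0.4 -0.4]
1.75 [-0.8 -0.4 -0.1]
2.0 [ 0.8 -0.2 -0.9]
2.05 [ 0.7  0.2 -0.1]
8.3167
```

View pics/top1.png

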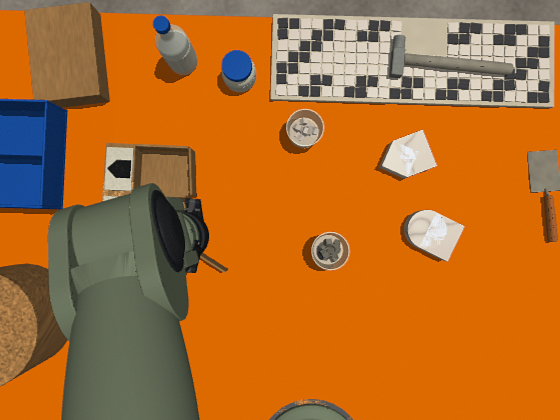

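The picture shows the left flap at (212,262), swung out to roughly 2 rad. The tubs and blocks haven't moved. Next I get behind the block and begin pushing.

```bash
python3 - <<'E'
from plan import *
bot.grip(0.5)
g=grip_pose(B,100); o=[np.pi,0,g[2]]
bot.move_ptp([g[0],g[1],160],o)
print(bot.movel([g[0],g[1],10],max_speed=150,threshold=10),bot.get_state()['tcp_pos'])
g=grip_pose(B,72); bot.movel([g[0],g[1],10],max_speed=80)
P,_=path(B,548,-24,-3)
for p in P[:3]:
    g=grip_pose(p,66); bot.movel([g[0],g[1],10],[np.pi,0,g[2]],max_speed=60); s=bot.get_state();print(s['contact_force'].round(1),s['tcp_pos'].round(1),p.round(2))
cv2.imwrite("pics/top2.png",imaging.capture("top"));cv2.imwrite("pics/scene2.png",imaging.capture("scene"));cv2.imwrite("pics/wrist2.png",imaging.capture("wrist")); print(s['t'])
E
```

```text
False [ 442.96432494 -333.71654261   10.78105941]
[-0.1 -0.3  0.3] [ 456.3 -302.    10. ] [ 483.05 -241.93    1.15]
[-0.  -0.1  0.3] [ 468.9 -272.     9.9] [ 496.22 -213.02    1.14]
[-0.3 -0.1  0.3] [ 482.7 -243.4   10. ] [ 509.42 -184.11    1.15]
14.0917
```

View pics/top2.png

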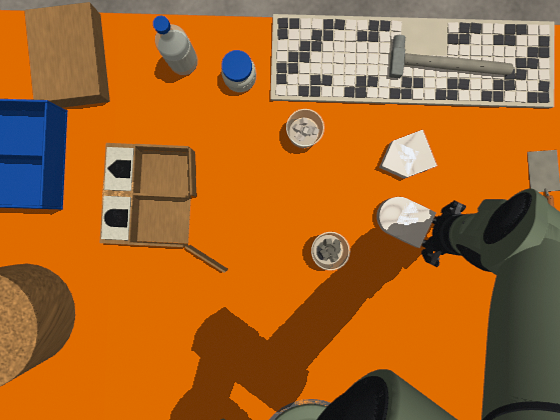

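View pics/wrist2.png

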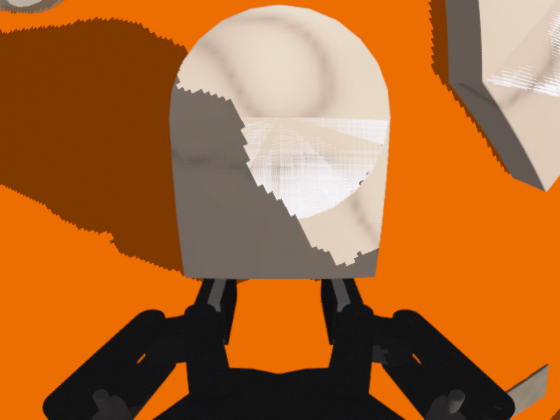

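The wrist view shows the block square on both fingers, with tail corners at (184,278) and (376,277). I'll measure its pose from those, then carry on.

```bash
cat >> plan.py <<'E'
from scipy.optimize import least_squares
def wfit(tail,arc,c,z=33):
    tl,tr=ray("wrist",tail,z,c); A=ray("wrist",arc,z,c)
    h=tr-tl; th=np.arctan2(h[0],-h[1]); 
    def r(p):
        P=tf(p,[[-55,42,z],[-55,-42,z]]); cc=tf(p,[[13,0,z]])[0]; d=A-cc
        return np.r_[(P-[tl,tr])[:,:2].ravel(),np.hypot(d[:,0],d[:,1])-42]
    m=(tl+tr)/2; f=least_squares(r,[m[0]+55*np.cos(th),m[1]+55*np.sin(th),th]); return f.x,f.fun.round(1)
E
python3 - <<'E'
from plan import *
x,r=wfit([(184,278),(376,277)],[(278,5),(188,63),(374,63)],cam("wrist"))
P,_=path(B,548,-24,-3); print(x,r,"assumed",P[2]); s=bot.get_state(); print(s['tcp_pos'],s['orientation'])
g=np.array([np.cos(x[2]),np.sin(x[2])]); d=x[:2]-s['tcp_pos'][:2]; print("along",d@g,"lat",d@[-g[1],g[0]])
E
```

```text
[ 511.4113803  -182.57046497    1.14888572] [-0.5 -0.9 -0.3 -1.5 -0.3 -2.3 -1.9] assumed [ 509.42442305 -184.10891381    1.14914974]
[ 482.45661774 -244.072119      9.98795264] [-3.14152965e+00 -7.23103392e-04  1.14922585e+00]
along 67.9655622102123 lat -1.2304778989031557
```

```bash
python3 - <<'E'
from plan import *
P,_=path(B,548,-24,-3)
for p in P[3:13]:
    g=grip_pose(p,67); bot.movel([g[0],g[1],10],[np.pi,0,g[2]],max_speed=70); s=bot.get_state()
print(s['contact_force'].round(1),s['tcp_pos'].round(1),p.round(2))
im=imaging.capture("top");cv2.imwrite("pics/top3.png",im);cv2.imwrite("pics/wrist3.png",imaging.capture("wrist")); print(bot.get_state()['t'])
E
```

```text
[-0.4 -0.5 -0.5] [529.3  42.8  10. ] [506.51 105.     1.92]
20.2333
```

View pics/top3.png

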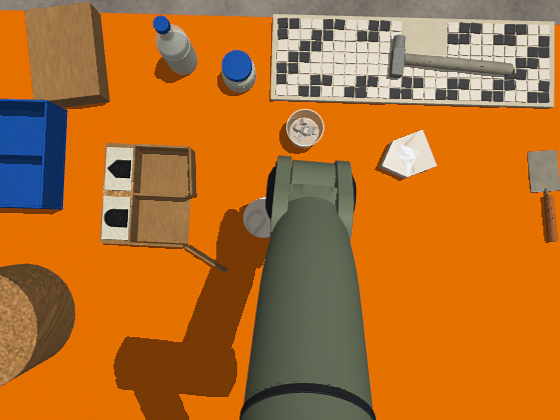

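View pics/wrist3.png

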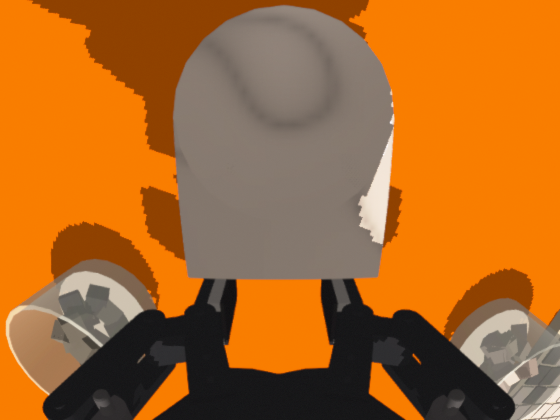

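The block is still square on the fingers: its tail corners moved only about 4 px, to (188,278) and (379,277). Both tubs stand clear. I'll push on to the mouth.

```bash
python3 - <<'E'
from plan import *
P,_=path(B,548,-24,-3)
for p in P[13:16]:
    g=grip_pose(p,67); bot.movel([g[0],g[1],10],[np.pi,0,g[2]],max_speed=60); s=bot.get_state()
print(s['contact_force'].round(1),s['tcp_pos'].round(1),p.round(2))
cv2.imwrite("pics/top4.png",imaging.capture("top"));cv2.imwrite("pics/wrist4.png",imaging.capture("wrist")); print(bot.get_state()['t'])
E
```

```text
[ 0.2 -1.1  0.3] [486.4 124.8   9.9] [488.31 191.73   1.54]
22.3417
```

View pics/wrist4.png

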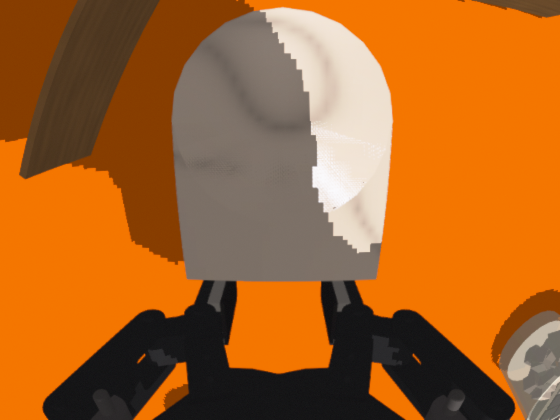

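View pics/top4.png

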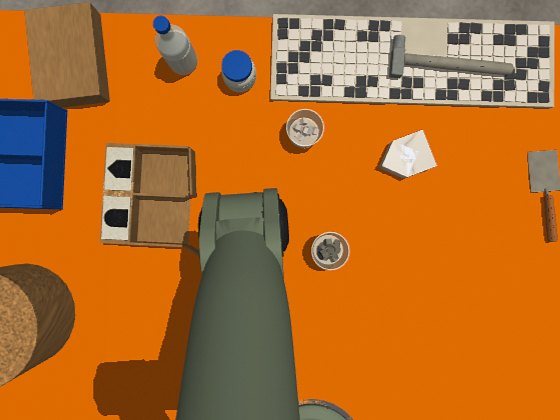

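Tail corners are at (187,279) and (377,278) and the flap at (90,90) is clear of the block. I'll push into the mouth and look again.

```bash
python3 - <<'E'
from plan import *
x,r=wfit([(187,279),(377,278)],[(283,8),(192,65),(376,65)],cam("wrist")); print(x,r,"want",bay(-150))
for cx in(-115,-85):
    g=grip_pose(bay(cx),67); print(bot.movel([g[0],g[1],10],[np.pi,0,g[2]],max_speed=50,threshold=12)); s=bot.get_state()
    print(s['contact_force'].round(1),s['tcp_pos'].round(1))
cv2.imwrite("pics/wrist5.png",imaging.capture("wrist")); print(bot.get_state()['t'])
E
```

```text
[491.17743226 191.56795714   1.54126267] [-0.5 -1.3  0.8 -2.  -0.7 -2.6 -2.2] want [488.3143774  191.72814639   1.5441    ]
False
[-0.6 -1.  -0.1] [487.6 160.5  10.1]
False
[-0.2 -1.1  0.6] [488.4 190.1  10.1]
23.9917
```

View pics/wrist5.png

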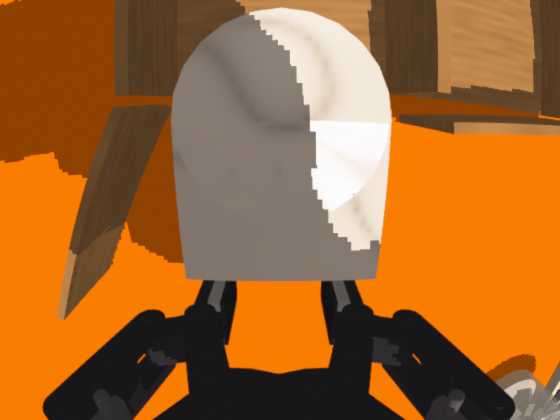

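```bash
python3 - <<'E'
from plan import *
im=cv2.imread("pics/wrist5.png")
for cy in(100.5,105.5,2.5,-2.5):
  for z in(0,55):
    L=np.c_[np.linspace(-60,10,20),np.full(20,cy),np.full(20,z)]
    draw(im,"wrist",tf(C,L),(255,0,0) if z else (0,255,0),0,0,1,False)
cv2.imwrite("pics/w5o.png",im)
E
```

```text
(no output)
```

View pics/w5o.png

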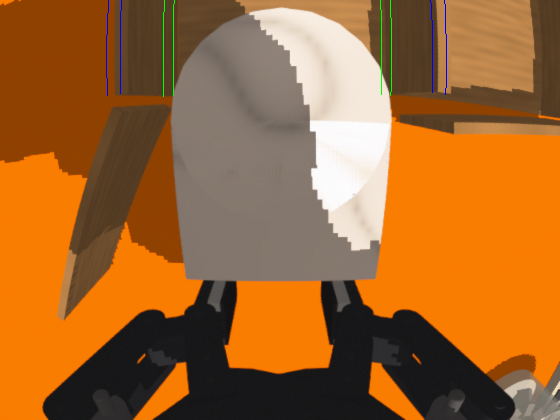

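Block is about 2 mm right of the bay's middle line, inside the ±7 mm play. Now I push it home, with a force stop.

```bash
python3 - <<'E'
from plan import *
for cx,v,th in((-20,60,15),(4,25,10)):
    g=grip_pose(bay(cx),67); print(bot.movel([g[0],g[1],10],[np.pi,0,g[2]],max_speed=v,threshold=th)); s=bot.get_state()
    print(s['contact_force'].round(1),s['tcp_pos'].round(1),"tcp carton x",(s['tcp_pos'][:2]-C[:2])@[np.cos(C[2]),np.sin(C[2])])
cv2.imwrite("pics/wrist6.png",imaging.capture("wrist")); print(bot.get_state()['t'])
E
```

```text
False
[ 0.1 -5.1  3.4] [489.9 253.9  10.1] tcp carton x -87.77696895732178
True
[0.3 0.3 0.8] [490.1 271.3   9.8] tcp carton x -70.4018289207277
26.025
```

View pics/wrist6.png

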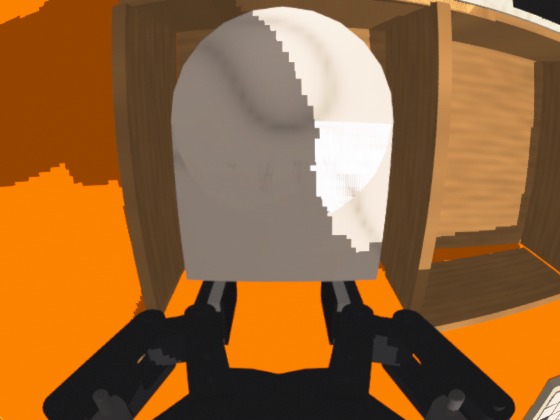

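It stopped against resistance with the tail at about carton x -58, which is the expected home position. I'll back off and check.

```bash
python3 - <<'E'
from plan import *
g=grip_pose(bay(-60),67); bot.movel([g[0],g[1],10],max_speed=100)
bot.movel([g[0],g[1],200],max_speed=200)
c=cam("wrist");cv2.imwrite("pics/wrist7.png",imaging.capture("wrist"))
bot.move_ptp([400,-150,250],[np.pi,0,C[2]])
t=imaging.capture("top");s=imaging.capture("scene")
cv2.imwrite("pics/top7.png",t); crop(t,95,135,245,285,4,"pics/t7c.png"); crop(s,270,235,420,350,5,"pics/s7c.png"); print(bot.get_state()['t'])
E
```

```text
29.4
```

View pics/t7c.png

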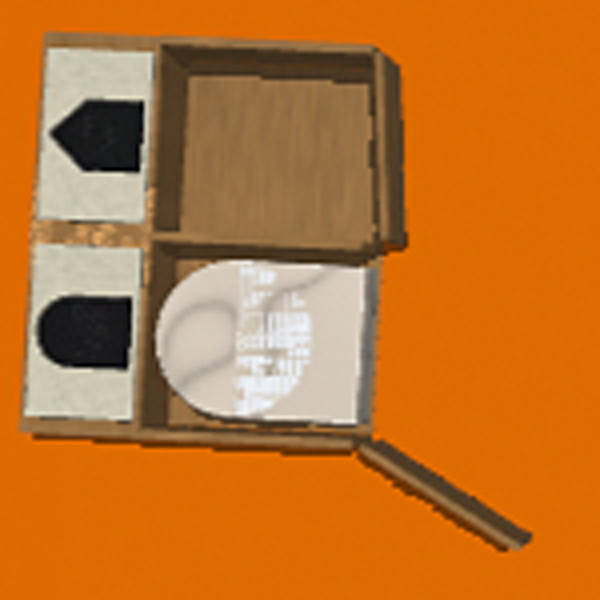

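View pics/s7c.png

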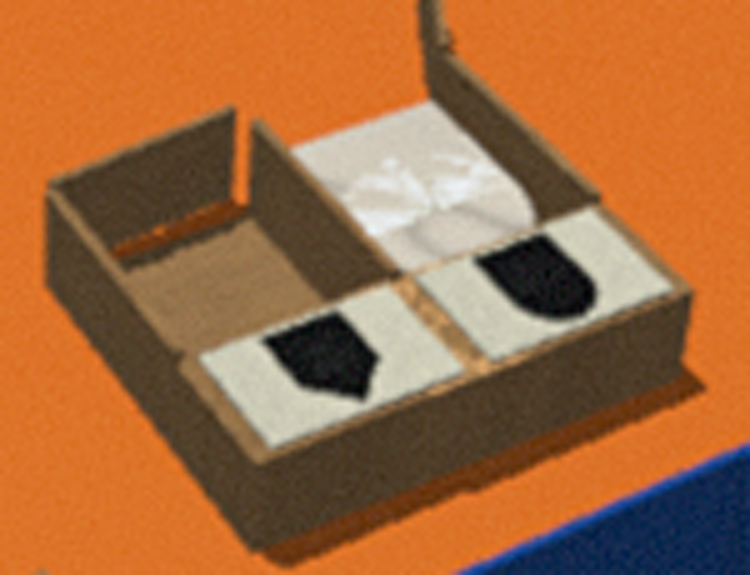

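View pics/top7.png

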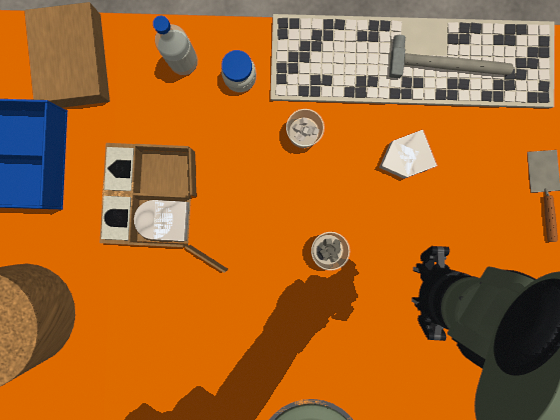

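```bash
python3 - <<'E'
from plan import *
T=lambda c:(np.array(c)+.5)/4-.5+np.array((95,135))
def inC(P): d=P[:,:2]-C[:2]; c,s=np.cos(C[2]),np.sin(C[2]); return np.c_[d@[c,s],d@[-s,c]]
print("tail corners, nose",inC(ray("top",T([(368,265),(360,423),(157,333)]),33)).round(1))
print("card corners",inC(ray("top",T([(43,247),(139,250),(133,418),(25,414)]),50)).round(1))
E
```

```text
tail corners, nose [[-59.7   7.6]
 [-60.9  91.5]
 [ 50.   49.9]]
card corners [[107.4   8.3]
 [ 57.    7. ]
 [ 54.1  94.7]
 [110.5  95.8]]
```

```bash
python3 -c "
from h import *
print(bot.sign_off(), bot.get_state()['t'])"
```

```text
the job is handed in; nothing more can be done
the job is handed in; nothing more can be done
```

The round-nosed block is home in the left bay, the one whose card shows its outline. I handed the job in at about 29.4 s of the 72 s. I swung that bay's flap open to about 2 rad. Then I pushed the block with the half-open fingers between the two tubs and into the bay, nose first, until it stopped against the back.

**Last checks (top camera):**
- **Block position:** the nose is at carton x ≈ 50 mm, with the back wall at 52 mm and 42–58.5 mm allowed. The block is about 2 mm off the bay's middle line and about 0.015 rad off straight, and looks flat.
- **Other things:** the pointed block, both tubs and the other flap look unmoved, judged by eye.
- **Robot:** the arm was well clear of everything.

**Disagreements:** the two-view heights came out 1.5–2 mm below the stated ones for the card and block, and about 5 mm below for the tub rims. The wrist and top views of the block differed by 2–3 mm. I left these as they were because they fit within the allowed margins.

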